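Set the stop collar on the brass lamp column

TASK

Spin the knurled stop collar up the threaded column of the brass lamp base until its wide flange is level with the red pointer on the height gauge, then let go so that it stays there. Leave the black lamp's collar and the red pointer as they are.

Things in the scene. Friction and masses are not known exactly. Their poses are not given: they have to be found in the camera images.
- brass_flange (a point): Brass lamp's stop collar: centre of its flange (60 mm across, 6 mm thick), on the column's upright axis; 63 mm above the desk when fully down. The knurled sleeve to grip, 40 mm across, stands on it, 3 to 41 mm above this point, and moves with it. Column: fixed rod, 18 mm across, top 130 mm above the desk, so up to 26 mm above the sleeve. Round brass foot, 130 mm across, fixed.
- brass_collar (a joint): Turn of the brass collar, rad: 0 fully down, up to 1.9 anticlockwise seen from above. Fast right-hand thread: it rises 30 mm per rad (47 mm per quarter turn) as it turns, and the hand must rise with it; flange height = 63 mm + 30 mm x this value. It starts 0.4 to 1.5 rad short of the pointer's level. Friction, about 0.2 N m, holds it where it is left.
- red_pointer (a point): Red pointer of the height gauge: centre of a red block 14 x 34 mm, 10 mm high, on an upright steel rule (22 mm wide, top 148 mm above the desk) with a dark wooden foot 50 x 60 mm. Its height is the height wanted for the middle of the flange. It slides stiffly on the rule: do not touch.
- black_flange (a point): Centre of the flange of the same collar on the black lamp, same sizes and thread. To be left alone.
Mind the look-alikes: they are no part of the job. Leave any pink look-alike of the part that bears brass_flange alone. What is shaped like the part that bears red_pointer but green is not meant.

How it is judged:
At the end, for the whole second after the job is handed in: The middle of the brass collar's flange is within 7 mm of the height of the middle of the red pointer, above or below (a 14 mm band), and the collar is at rest (z of brass_flange in the frame of red_pointer between -0.007 and 0.007 m and velocity of joint brass_collar between -0.1 and 0.1 rad/s); the robot touches nothing.
It fails at once if the black lamp's collar is moved (by more than 4 mm) (distance of black_flange from where it was at the start of the episode above 0.004 m).
It fails at once if the red pointer is moved (by more than 3 mm) (distance of red_pointer from where it was at the start of the episode above 0.003 m).
It also fails if it takes over 29 s, if anything falls off the work surface, if the arm or the gripper's body presses on something with over 40 N, if the wrist force passes 120 N, or if a joint passes its speed limit or range.

ROBOT

A 7-joint arm with a two-finger parallel gripper is mounted at the origin on the work surface. World frame = base frame: x ahead of the robot, y to its left, z up, the work surface at z = 0. Lengths are in m, angles in rad, forces in N, time in s.
With the tool pointing down it reaches from about 0.425 to 1.025 m from the base axis. Payload 3.6 kg.
Tool frame: the origin (TCP) lies midway between the tips of the shut fingers; the grasp point (between the pads) lies 19 mm behind it (pinch_z is the distance from the TCP to the grasp point, in m); z points along the fingers, y is the line along which they close (so a half turn about z gives the same grasp; the last joint's range is limited). The gripper opens to 85 mm and grips with 20 to 120 N. Pads are 22 mm wide; open, the fingers measure 114 mm over their backs; the gripper's body (76 mm by 85 mm) begins 54 mm behind the grasp point. The pads swing forward as they close: fully open they stand 13 mm farther back than shut.
Start: joints at [-1.351, 0.591, 0.048, 1.609, -0.033, 0.943, -0.034], TCP at [0.223, 0.69, 0.231] pointing down, gripper open.
Joint ranges: [-2.69, 2.69], [-0.47, 2.24], [-1.27, 1.36], [0.19, 2.51], [-1.53, 4.68], [0.08, 2.07], [-3.09, 3.09]. Speed limits (rad/s): [2.57, 2.57, 3.14, 3.14, 3.14, 3.14, 3.14].

INTERFACE

Orientations are given as a 3x3 rotation matrix whose columns are the frame's x, y, z axes.
In Python, from bench import move_ptp, move_straight, set_joints, command_gripper, dwell, ik, sense, camera, PlanningError, finish_job, recognise, place_of, pinch_z gives the robot as it stands. Calls block until the motion is done:
- move_ptp(position, orientation): joint-space move of the TCP to a pose.
- move_straight(position, rotation=None, v=0.15, stop_force=None): straight line of the TCP; rotation=None keeps the orientation; v is the mean speed in m/s. With stop_force (N) it stops when the force on the tool has changed by that much, and returns True; else False.
- set_joints(angles): joint-space move.
- command_gripper(opening, effort=None): opening from 0.0 (shut) to 1.0 (fully open); effort is the grip in N (None keeps the last); returns when the fingers have stopped.
- dwell(seconds).
- ik(position, orientation): joint angles nearest the present ones, or None.
- sense(): the state.
- camera(name): name is "scene" or "top" or "wrist"; returns a dict with "color" (400x640x3 uint8, red, green, blue), "fx", "fy", "cx", "cy" (pixels), "k1" (the pictures are not rectified: a ray, as slopes to the right and down, at radius r is drawn at 1 + k1 r^2 times it, then the intrinsics apply), "R" (3x3) and "t" (3): a world point X has camera coordinates R X + t. Camera axes: x right, y down, z forward; pixel columns grow to the right and rows downward; lengths in m; the calibration is good to about 2 mm. A picture is of the moment at which its call begins. There is no depth.
A pose or a line that the arm cannot do raises PlanningError and nothing moves.
- finish_job(): hands the job in; it is judged then, once.
Trained networks look in a picture, given as the dict that the camera call returned (one of the last four; its "shot" number tells which), for a name from the list of things; names that differ only in an ending like _2 or _b are one class to them, and where a whole thing is asked for, a point or a joint stands for the part that bears it (a point fixed in the world has none). Each returns a list of dicts, best first, with "conf" (0 to 1); they miss things now and then, are a little off and sometimes report something else, mostly with a low value. They report only what shows in the picture. A call takes as long as a camera call. They do not tell look-alikes from the thing itself.
- recognise(picture, label): "pixel" ([column, row] in pixels, amid what is visible of it).
- place_of(picture, label): "pixel" ([column, row] in pixels: a listed point, or the origin of a listed thing).
The state is a dict: "clock": time; "joint_pos": joint angles; "qvel": joint speeds; "effort": joint torques, N m; "ee_pos": TCP position; "eef_rot": TCP orientation; "contact_force": force on the tool from outside, world axes, zero at the start; "torque": the same for the moment, N m; "finger_gap": opening from 0.0 (shut) to 1.0 (fully open); "grip_force": force on a finger pad.
Only numpy, scipy, OpenCV 4.12 (cv2) and the standard library are available. Lean on these libraries where they do the work, as an engineer would, in place of code of your own. Each camera call takes 0.05 s, during which the arm holds its last target. There are 200 camera calls.

## Working session

There is one attempt and no reset: what is moved stays moved. The work goes in short steps, each a Python script; the robot and the scene stay as the last script left them, time stands still between calls to the robot, and variables do not carry over. Pictures are saved under pics/ and viewed, at most 10 in all, crops included, and the job is handed in when it is done.

```bash
mkdir -p pics; cat > h.py <<'E'
import numpy as np, cv2
from bench import *
def ray(c,px):
    K=np.array([[c["fx"],0,c["cx"]],[0,c["fy"],c["cy"]],[0,0,1.]])
    p=cv2.undistortPoints(np.array([[px]],float),K,np.array([c["k1"],0,0,0.]))[0,0]
    R=np.array(c["R"]);t=np.array(c["t"])
    d=R.T@np.array([p[0],p[1],1]);return -R.T@t,d/np.linalg.norm(d)
def tri(rs):
    A=sum(np.eye(3)-np.outer(d,d) for o,d in rs);b=sum((np.eye(3)-np.outer(d,d))@o for o,d in rs)
    X=np.linalg.solve(A,b);return X,max(np.linalg.norm((np.eye(3)-np.outer(d,d))@(X-o)) for o,d in rs)
def proj(c,X):
    K=np.array([[c["fx"],0,c["cx"]],[0,c["fy"],c["cy"]],[0,0,1.]])
    return cv2.projectPoints(np.array([X],float),cv2.Rodrigues(np.array(c["R"]))[0],np.array(c["t"],float),K,np.array([c["k1"],0,0,0.]))[0].ravel()
def save(c,n):cv2.imwrite("pics/"+n,np.array(c["color"])[:,:,::-1])
E
python3 - <<'E'
from h import *
for n in("scene","top"):
    c=camera(n);save(c,n+"0.png");print(n,-np.array(c["R"]).T@c["t"])
    for l in("brass_flange","red_pointer","black_flange"):
        for r in place_of(c,l):
            o,d=ray(c,r["pixel"]);print(l,np.round(r["pixel"],1),round(r["conf"],2),np.round(o+d*(0.08-o[2])/d[2],3))
E
```

```text
scene [1.16622999 0.27023431 1.05095593]
brass_flange [282.6 181.4] 0.7 [ 0.557 -0.145  0.08 ]
brass_flange [212.7 153.9] 0.66 [ 0.566 -0.337  0.08 ]
red_pointer [355.  203.9] 0.62 [0.533 0.032 0.08 ]
red_pointer [328.5 241.4] 0.57 [0.65  0.025 0.08 ]
black_flange [419.8 223. ] 0.61 [0.511 0.182 0.08 ]
top [ 0.52978515 -0.03781106  0.81074361]
brass_flange [385.3 208. ] 0.82 [ 0.541 -0.145  0.08 ]
brass_flange [485.1 201. ] 0.7 [ 0.556 -0.338  0.08 ]
red_pointer [293.5 212.5] 0.67 [0.531 0.03  0.08 ]
red_pointer [301.2 152. ] 0.46 [0.648 0.017 0.08 ]
black_flange [215.6 229.1] 0.84 [0.497 0.182 0.08 ]
```

View pics/scene0.png

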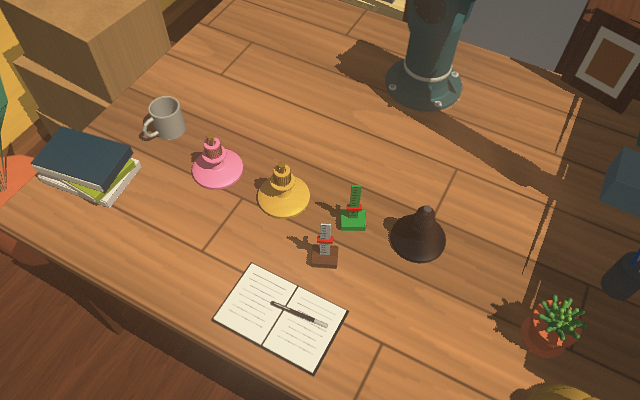

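View pics/top0.png

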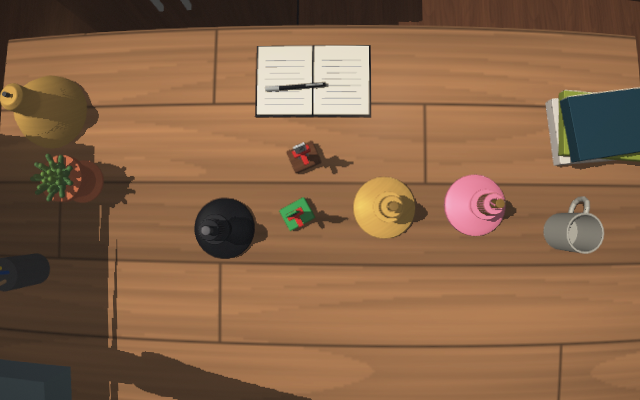

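The brass lamp is at top pixel (385,208). The right gauge, with the dark wooden foot, is at top pixel (301,152) and scene pixel (328,241). The green gauge and the pink lamp are look-alikes. Next I triangulate and take low oblique wrist views.

```bash
python3 - <<'E'
from h import *
S=camera("scene");T=camera("top");W=camera("wrist")
b=tri([ray(S,[282.6,181.4]),ray(T,[385.3,208])]);p=tri([ray(S,[328.5,241.4]),ray(T,[301.2,152])]);print(b,p)
s=sense();R=np.array(s["eef_rot"]);o=-np.array(W["R"]).T@W["t"]
print("cam in tool",R.T@(o-s["ee_pos"]),"axes",np.round(R.T@np.array(W["R"]).T,2), W["fx"],R.round(2),s["clock"])
# tilted views towards midpoint from the robot side
m=(b[0]+p[0])/2
for az in (0.,-.3,.3,-.6):
  for el in (.5,.7,.9):
    d=np.array([np.cos(az)*np.cos(el),np.sin(az)*np.cos(el),-np.sin(el)])
    for D in (.25,.3):
      for sg in (1,-1):
        y=np.cross(d,[0,0,1.]);y/=np.linalg.norm(y);y*=sg
        Rt=np.c_[np.cross(y,d),y,d];q=ik(m-D*d,Rt)
        if q is not None: print(az,el,D,sg,(m-D*d).round(2),np.round(q,2))
E
```

```text
(array([ 0.54293373, -0.15093043,  0.05917746]), np.float64(0.0029413779946014613)) (array([0.64767825, 0.02045559, 0.07371761]), np.float64(0.0033684454497797294))
cam in tool [ 7.01269749e-02 -8.63420898e-05 -1.42767313e-01] axes [[-0.   -0.96 -0.28]
 [ 1.   -0.   -0.  ]
 [ 0.   -0.28  0.96]] 319.9192657752078 [[-0.95  0.31  0.  ]
 [ 0.31  0.95 -0.  ]
 [-0.   -0.   -1.  ]] 0.55
0.3 0.9 0.25 1 [ 0.45 -0.11  0.26] [0.38 0.14 0.05 2.5  4.63 0.43 0.7 ]
0.3 0.9 0.25 -1 [ 0.45 -0.11  0.26] [ 0.38  0.14  0.05  2.5   4.63  0.43 -2.44]
0.3 0.9 0.3 1 [ 0.42 -0.12  0.3 ] [-0.27  0.    0.79  2.51 -1.32  0.49  0.41]
0.3 0.9 0.3 -1 [ 0.42 -0.12  0.3 ] [-0.27  0.    0.79  2.51 -1.32  0.49 -2.73]
-0.6 0.9 0.25 1 [0.47 0.02 0.26] [-0.36  0.17 -0.2   2.46  1.31  0.66  2.42]
-0.6 0.9 0.25 -1 [0.47 0.02 0.26] [-1.18  0.22  0.77  2.48  1.27  0.44 -0.64]
-0.6 0.9 0.3 1 [0.44 0.04 0.3 ] [-0.41  0.07 -0.23  2.43  1.11  0.73  2.58]
-0.6 0.9 0.3 -1 [0.44 0.04 0.3 ] [-1.26  0.06  0.69  2.46  1.09  0.66 -0.52]
```

```bash
python3 - <<'E'
from h import *
m=np.array([.595,-.065,.075])
out=[]
for az in np.arange(-3.1,3.1,.3):
  for el in (.2,.35,.5):
    for D in (.28,.34,.4):
      c=np.array([np.cos(az)*np.cos(el),np.sin(az)*np.cos(el),-np.sin(el)]) # cam z
      r=np.cross(c,[0,0,1.]);r/=np.linalg.norm(r)
      for sg in (1,-1):
        Rc=np.c_[sg*r,np.cross(c,sg*r),c]   # world cols of cam axes
        A=np.array([[0,-.96,-.28],[1,0,0],[0,-.28,.96]])
        Rt=Rc@A.T;u,_,v=np.linalg.svd(Rt);Rt=u@v
        P=m-D*c-Rt@[.0701,0,-.1428]
        if P[2]<.12: continue
        q=ik(P,Rt)
        if q is not None: out.append((el,round(az,1),D,sg,P.round(2),np.round(q,2)))
out.sort(key=lambda o:o[0])
print(len(out));[print(*o) for o in out[:25]]
E
```

```text
157
0.2 -2.8 0.28 -1 [ 0.7  -0.03  0.13] [-0.42  1.33  0.86  1.01 -0.26  2.01 -0.86]
0.2 -2.5 0.28 -1 [0.69 0.   0.13] [-0.58  1.28  0.83  1.16 -0.11  1.81 -0.75]
0.2 -2.5 0.34 -1 [0.73 0.04 0.14] [-0.54  1.32  0.82  0.96 -0.12  1.95 -0.77]
0.2 -2.2 0.28 -1 [0.66 0.03 0.13] [-0.73  1.21  0.81  1.36  0.03  1.56 -0.68]
0.2 -2.2 0.34 -1 [0.7  0.08 0.14] [-0.72  1.24  0.79  1.21  0.03  1.69 -0.69]
0.2 -2.2 0.4 -1 [0.73 0.12 0.15] [-0.7   1.27  0.77  1.03  0.02  1.83 -0.7 ]
0.2 -1.9 0.28 -1 [0.63 0.04 0.13] [-0.89  1.14  0.79  1.59  0.17  1.28 -0.65]
0.2 -1.9 0.34 -1 [0.65 0.1  0.14] [-0.9   1.15  0.76  1.47  0.16  1.4  -0.66]
0.2 -1.9 0.4 -1 [0.67 0.16 0.15] [-0.91  1.16  0.74  1.35  0.15  1.53 -0.67]
0.2 -1.6 0.28 -1 [0.6  0.05 0.13] [-1.04  1.08  0.79  1.83  0.33  0.98 -0.68]
0.2 -1.6 0.34 -1 [0.6  0.11 0.14] [-1.08  1.06  0.76  1.75  0.31  1.1  -0.69]
0.2 -1.6 0.4 -1 [0.6  0.17 0.15] [-1.11  1.06  0.73  1.66  0.29  1.22 -0.69]
0.2 -1.3 0.28 -1 [0.56 0.05 0.13] [-1.17  1.04  0.81  2.08  0.58  0.67 -0.81]
0.2 -1.3 0.34 -1 [0.55 0.1  0.14] [-1.25  1.01  0.79  2.03  0.51  0.78 -0.78]
0.2 
[... 163 characters left out ...]
4 -1 [0.5  0.08 0.14] [-1.4   1.03  0.87  2.32  0.94  0.43 -1.11]
0.2 -1.0 0.4 -1 [0.47 0.13 0.15] [-1.49  0.96  0.81  2.29  0.79  0.57 -1.03]
0.2 0.8 0.28 -1 [ 0.51 -0.15  0.13] [ 1.54  1.26 -1.26  2.26  0.35  0.14  2.79]
0.2 0.8 0.34 -1 [ 0.47 -0.19  0.14] [ 0.41  0.89  0.61  2.3  -1.52  1.55 -1.6 ]
0.2 0.8 0.4 -1 [ 0.43 -0.23  0.15] [ 0.32  1.08  0.99  2.28 -1.43  1.91 -1.5 ]
0.2 1.1 0.28 -1 [ 0.54 -0.17  0.13] [ 0.08  1.16  0.99  2.07 -1.49  1.97 -1.63]
0.2 1.1 0.34 -1 [ 0.52 -0.22  0.14] [ 0.19  1.14  0.99  2.02 -1.4   1.97 -1.61]
0.2 1.1 0.4 -1 [ 0.49 -0.27  0.15] [ 0.28  1.12  0.99  1.96 -1.32  1.99 -1.59]
0.2 1.4 0.28 -1 [ 0.58 -0.18  0.13] [ 0.07  1.2   0.99  1.82 -1.35  2.03 -1.63]
```

```bash
python3 - <<'E'
from h import *
m=np.array([.595,-.065,.075])
A=np.array([[0,-.96,-.28],[1,0,0],[0,-.28,.96]])
B=[];Pn=[]
for i,(az,el,D) in enumerate([(-2.0,.45,.4),(-2.6,.45,.38)]):
    c=np.array([np.cos(az)*np.cos(el),np.sin(az)*np.cos(el),-np.sin(el)])
    r=-np.cross(c,[0,0,1.]);r/=np.linalg.norm(r)
    Rt=np.c_[r,np.cross(c,r),c]@A.T;u,_,v=np.linalg.svd(Rt);Rt=u@v
    P=m-D*c-Rt@[.0701,0,-.1428];print(P)
    move_ptp(P,Rt);dwell(.3);W=camera("wrist")
    im=np.array(W["color"])[::-1,::-1,::-1];cv2.imwrite(f"pics/w{i}.png",im)
    eb=proj(W,[.543,-.15,.065]);ep=proj(W,[.648,.02,.08])
    print("expect",eb,ep,"flip px = 639-u,399-v")
    for l,L,e in(("brass_flange",B,eb),("red_pointer",Pn,ep)):
        rs=place_of(W,l);print(l,[(np.round(r["pixel"],1),round(r["conf"],2)) for r in rs])
        rs=[r for r in rs if np.hypot(*(np.array(r["pixel"])-e))<45]
        if rs:L.append(ray(W,rs[0]["pixel"]))
for L in(B,Pn):
    if len(L)>1: print(tri(L))
print(sense()["clock"])
E
python3 -c "
import cv2,numpy as np
a=[cv2.imread(f'pics/w{i}.png') for i in(0,1)]
cv2.imwrite('pics/w01.png',cv2.resize(np.vstack(a),(480,600)))"
```

```text
[0.68121921 0.12339242 0.20541317]
expect [310.38398202 227.81123094] [331.25207079 165.875935  ] flip px = 639-u,399-v
brass_flange [(array([312.8, 229.2]), 0.89), (array([357.7, 260.4]), 0.86)]
red_pointer [(array([332.7, 172. ]), 0.59), (array([228.6, 171.2]), 0.58)]
[0.75710249 0.03252031 0.19671386]
expect [350.81999911 226.5372189 ] [271.66253362 169.76231943] flip px = 639-u,399-v
brass_flange [(array([354.6, 229.3]), 0.95), (array([443.3, 244.5]), 0.62)]
red_pointer [(array([274.8, 173.8]), 0.87), (array([226.6, 196.1]), 0.52)]
(array([ 0.54443545, -0.1553903 ,  0.06714756]), np.float64(0.001446158935066605))
(array([0.64810934, 0.01646125, 0.08414355]), np.float64(0.0006950963553735383))
4.5833
```

View pics/w0.png

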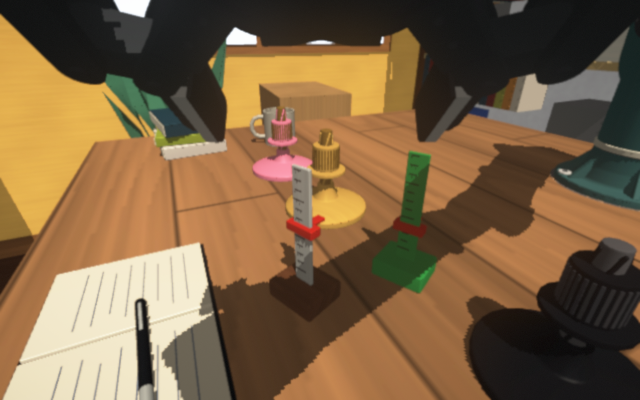

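View pics/w1.png

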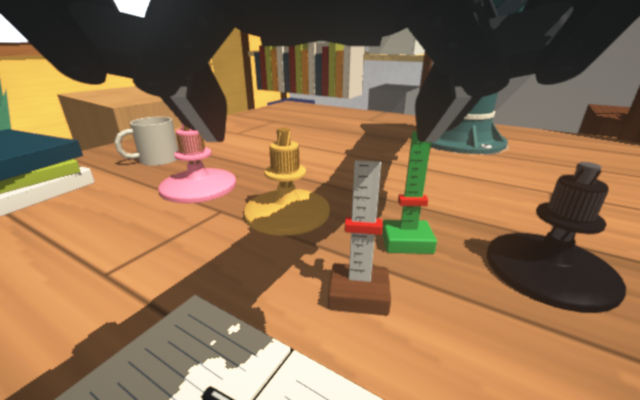

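The second wrist view (flipped) shows the brass flange at (285,170) and the pointer on the brown-footed rule at (364,226). Both agree with the networks. The flange is about 17 mm below the pointer. Next I go above the lamp and refine its XY.

```bash
cat >> h.py <<'E'
def down(yaw):
    y=np.array([-np.sin(yaw),np.cos(yaw),0]);z=np.array([0,0,-1.]);return np.c_[np.cross(y,z),y,z]
E
python3 - <<'E'
from h import *
s=sense();P=np.array(s["ee_pos"]);move_straight(P+[0.0,0,.09],v=.2)
c0=np.array([.544,-.153])
best=None
for yaw in np.arange(-3.1,3.1,.2):
    q=ik([*c0,.08],down(yaw));q2=ik([*c0,.1],down(yaw+.6))
    if q is None or q2 is None: continue
    k=max(np.abs(q-np.array(s["joint_pos"])))+ (0 if max(abs(q[6]),abs(q2[6]))<2.4 else 9)+3*(abs(q2[6]-q[6])>.9)
    if best is None or k<best[0]: best=(k,yaw,q,q2)
print(best)
yaw=best[1];R=down(yaw)
# camera (offset 70 mm along tool x) looks at the lamp
move_ptp([*c0,.25],R);dwell(.3);W=camera("wrist");save(W,"above.png")
print(proj(W,[*c0,.067]))
for r in place_of(W,"brass_flange"):
    o,d=ray(W,r["pixel"]);print(np.round(r["pixel"],1),r["conf"],(o+d*(.067-o[2])/d[2]).round(4))
print("col top expected",proj(W,[*c0,.130]),sense()["clock"])
E
```

```text
(np.float64(1.1243539426506897), np.float64(2.1000000000000045), array([-0.42777117,  0.86533442,  0.96689767,  2.09835705, -1.07049449,
        0.79546624, -1.37803483]), array([-0.35139996,  0.74326419,  0.81317889,  2.08729378, -0.87496831,
        0.6951551 , -0.95890042]))
[319.76101923 184.03813138]
[318.4 182.2] 0.79 [ 0.5462 -0.154   0.067 ]
col top expected [320.12906602 199.94268365] 6.725
```

View pics/above.png

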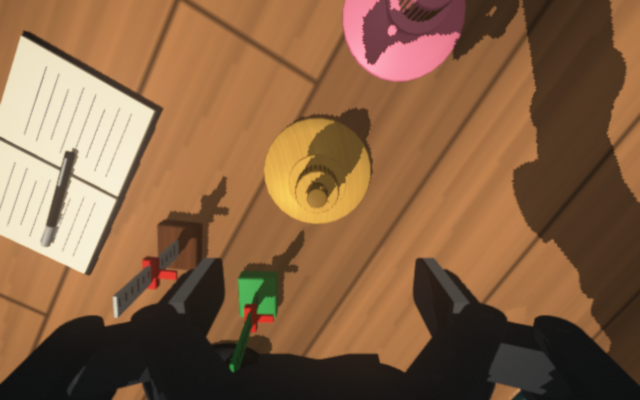

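Seen from above, the column top is at (317,196) and the flange at about (318,182), so the axis is near (0.546, -0.154). Now I grip.

```bash
python3 - <<'E'
from h import *
R=down(2.1);c=[.546,-.154]
print(move_straight([*c,.14],v=.15),move_straight([*c,.078],v=.08,stop_force=10))
command_gripper(0.,40);s=sense()
print(s["ee_pos"],s["finger_gap"],s["grip_force"],s["contact_force"],s["torque"],s["clock"])
save(camera("wrist"),"grip.png")
E
```

```text
False False
[ 0.5473835  -0.15357601  0.07862085] 0.4596559184319078 40.82301914691925 [2.75563021 2.31990845 4.07578165] [ 0.41372287 -0.38996858 -0.0882249 ] 9.0167
```

View pics/grip.png

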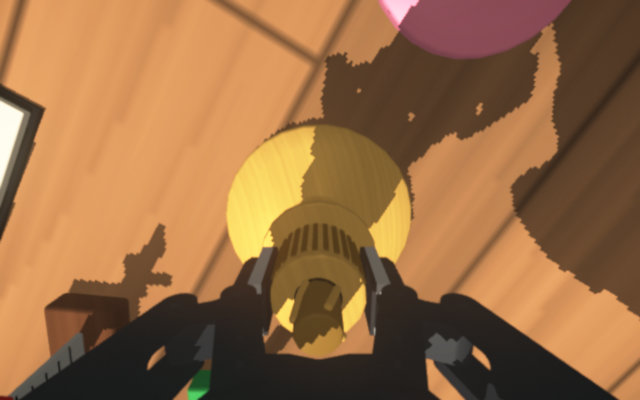

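The pads hold the knurled sleeve at about (320,270), with the gap at 39 mm. Next comes the helical turn by 0.567 rad with a 17 mm rise.

```bash
python3 - <<'E'
from h import *
c=[.5465,-.154];a=.567
move_straight([*c,.078+.03*a],down(2.1+a),v=.011)
s=sense();print(s["ee_pos"],s["finger_gap"],s["contact_force"],s["torque"],s["clock"])
command_gripper(1.0);s=sense()
P=np.array(s["ee_pos"]);print(s["contact_force"])
move_straight(P+[0,0,.13],v=.15)
m=np.array([.595,-.065,.075]);A=np.array([[0,-.96,-.28],[1,0,0],[0,-.28,.96]])
az,el,D=-2.6,.45,.38
cc=np.array([np.cos(az)*np.cos(el),np.sin(az)*np.cos(el),-np.sin(el)])
r=-np.cross(cc,[0,0,1.]);r/=np.linalg.norm(r)
Rt=np.c_[r,np.cross(cc,r),cc]@A.T;u,_,v=np.linalg.svd(Rt);Rt=u@v
P=m-D*cc-Rt@[.0701,0,-.1428]
move_ptp(P+[0,0,.09],Rt);move_straight(P,v=.2);dwell(.3)
W=camera("wrist");cv2.imwrite("pics/after.png",np.array(W["color"])[::-1,::-1,::-1])
for l,xy in(("brass_flange",[.5465,-.154]),("red_pointer",[.648,.0165])):
    for r in place_of(W,l):
        o,d=ray(W,r["pixel"]);h=d[:2];k=np.dot(np.array(xy)-o[:2],h)/h@h if 0 else np.dot(np.array(xy)-o[:2],h)/np.dot(h,h)
        print(l,np.round(r["pixel"],1),round(r["conf"],2),(o+k*d).round(4))
print(sense()["clock"])
E
```

```text
[ 0.54792846 -0.15311367  0.09536248] 0.4547475455122704 [4.35252915 4.77602899 5.19435922] [ 0.85652684 -0.79201875 -0.39577691] 10.7667
[ 0.74664382 -0.6262684   0.31716238]
red_pointer [272.1 173.3] 0.8 [0.6481 0.0162 0.0841]
red_pointer [224.  197.1] 0.68 [0.6394 0.0548 0.1155]
14.5083
```

View pics/after.png

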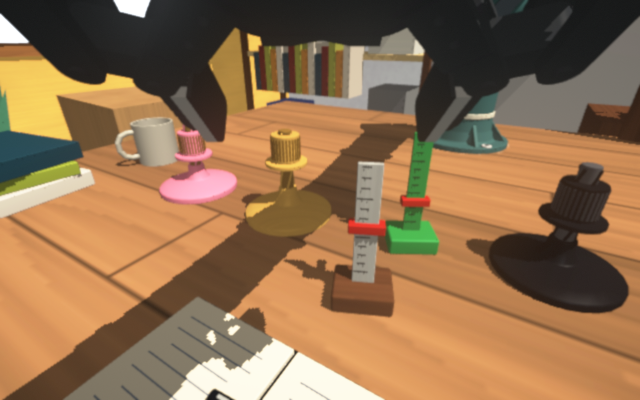

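The raised brass flange is at about (286,162) flipped and the pointer at (367,228). The network missed the flange in this picture. I check once more from the other viewpoint and from the hand pixel.

```bash
python3 - <<'E'
from h import *
m=np.array([.595,-.065,.075]);A=np.array([[0,-.96,-.28],[1,0,0],[0,-.28,.96]])
def z(W,px,xy):
    o,d=ray(W,px);h=d[:2];return (o+np.dot(np.array(xy)-o[:2],h)/np.dot(h,h)*d).round(4)
W=camera("wrist");print("hand px",z(W,[352.5,237],[.5465,-.154]), "expected px at .084",proj(W,[.5465,-.154,.084]))
for l,xy in(("brass_flange",[.5465,-.154]),):
    for r in place_of(W,l): print(l,np.round(r["pixel"],1),round(r["conf"],2),z(W,r["pixel"],xy))
az,el,D=-2.35,.45,.36
cc=np.array([np.cos(az)*np.cos(el),np.sin(az)*np.cos(el),-np.sin(el)])
r=-np.cross(cc,[0,0,1.]);r/=np.linalg.norm(r)
Rt=np.c_[r,np.cross(cc,r),cc]@A.T;u,_,v=np.linalg.svd(Rt);Rt=u@v
move_ptp(m-D*cc-Rt@[.0701,0,-.1428],Rt);dwell(.3)
W=camera("wrist");cv2.imwrite("pics/after2.png",cv2.resize(np.ascontiguousarray(np.array(W["color"])[::-1,::-1,::-1])[110:260,220:420],(800,600)))
for l,xy in(("brass_flange",[.5465,-.154]),("red_pointer",[.648,.0165])):
    print("pred .084",proj(W,[*xy,.084]))
    for r in place_of(W,l): print(l,np.round(r["pixel"],1),round(r["conf"],2),z(W,r["pixel"],xy))
print(sense()["clock"])
E
```

```text
hand px [ 0.5453 -0.1524  0.0822] expected px at .084 [353.99397101 238.10478465]
brass_flange [351.  239.3] 0.91 [ 0.5439 -0.1506  0.0856]
brass_flange [446.2 244.9] 0.9 [ 0.6427 -0.2246  0.1098]
pred .084 [337.22660534 241.52948549]
brass_flange [336.1 236.8] 0.91 [ 0.5455 -0.1531  0.077 ]
brass_flange [413.5 251.3] 0.82 [ 0.6343 -0.2     0.1075]
pred .084 [292.22012717 165.63919594]
red_pointer [207.9 183.1] 0.72 [0.6225 0.0749 0.1142]
red_pointer [291.8 162.8] 0.62 [0.6477 0.0168 0.0812]
15.3917
```

View pics/after2.png

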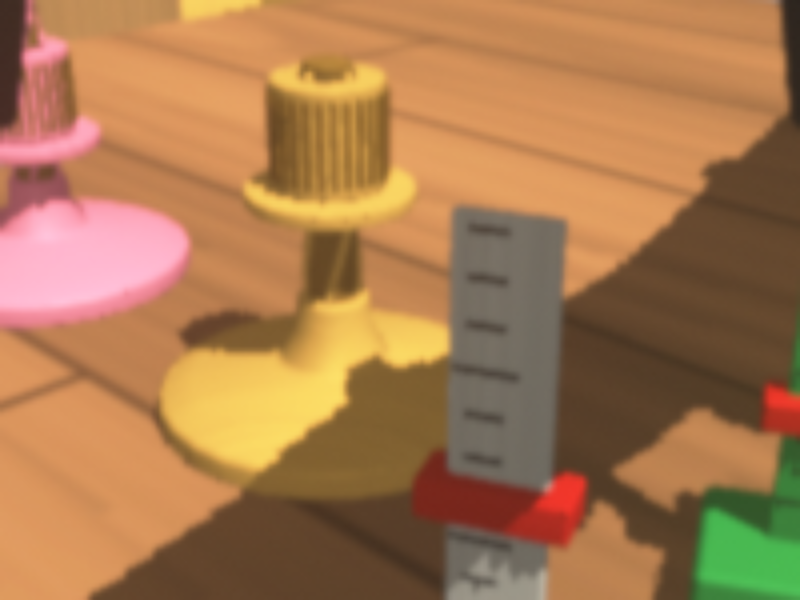

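The crop shows the flange middle at about (330,190) and the block centre at about (500,498). Both sit at roughly 84 mm, and the rod stands only about 4 mm above the sleeve, which fits. I do a last check against the known rule top, then hand in.

```bash
python3 - <<'E'
from h import *
W=camera("wrist")
f=lambda X:((639-proj(W,X)[0]-220)*4,(399-proj(W,X)[1]-110)*4)
for n,X in(("rule top",[.648,.0165,.148]),("ptr .084",[.648,.0165,.084]),("col top",[.5465,-.154,.13]),("sleeve top .125",[.5465,-.154,.125]),("flange .084",[.5465,-.154,.084]),("foot ctr",[.5465,-.154,.0])):print(n,np.round(f(X)))
s=sense();print(s["contact_force"],s["clock"])
E
```

```text
rule top [514. 204.]
ptr .084 [503. 491.]
col top [321.  56.]
sleeve top .125 [322.  71.]
flange .084 [325. 188.]
foot ctr [331. 401.]
[-0.24339972  0.57542068 -0.67742864] 15.4417
```

```bash
python3 -c "
from bench import *
print(finish_job())"
```

```text
the job is handed in; nothing more can be done
None
```

I spun the brass collar up about 17 mm and let go, then handed the job in. By the last camera views its flange is about level with the red pointer, within roughly 3 mm (7 mm allowed); no verdict came back.

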